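Feed the brass plugs through the tray's gate into its slot

ROBOT

A 6-joint arm with a two-finger parallel gripper is mounted at the origin on a cart in front of the work surface, level with it; the furniture and walls round the work are solid. World frame = base frame: x ahead of the robot, y to its left, z up, the work surface at z = 0. Lengths are in m, angles in rad, forces in N, time in s.
With the tool pointing down it reaches from about 0.35 to 0.775 m from the base axis. Payload 5.5 kg.
Tool frame: the origin (TCP) lies between the finger pads; the fingertips stand 11 mm ahead of it and the grasp point (between the pads) lies 8 mm behind it (tips_ahead is the distance from the TCP to the fingertips, in m); z points along the fingers, y is the line along which they close (so a half turn about z gives the same grasp; the last joint's range is limited). The gripper opens to 85 mm and grips with 20 to 120 N. Pads are 22 mm wide; open, the fingers measure 114 mm over their backs; the gripper's body (76 mm by 85 mm) begins 54 mm behind the grasp point. The pads swing forward as they close: fully open they stand 13 mm farther back than shut.
Start: joints at [-1.298, 0.313, 0.046, 1.304, 0, 1.431], TCP at [0.231, -0.527, 0.242] pointing down, gripper open.
Joint ranges: [-2.76, 2.76], [-0.86, 1.69], [-1.03, 1.26], [-2.2, 2.34], [-1.47, 1.5], [-3.14, 3.14]. Speed limits (rad/s): [2.57, 2.57, 3.14, 3.14, 3.14, 3.14].

INTERFACE

Orientations are given as a unit quaternion [w, x, y, z].
In Python, from workcell import * gives the robot as it stands. The module is installed in compiled form; this text tells all that it offers.
- The arm moves only by the tool jog_arm, never from a script. Its argument "moves" is a list of rows, each an object with "fingers": the closure, from 0 (fully open) to 1 (shut); "slide": the shift along the tool's x, y, z in mm, a list of three; "angular": the turn, a rotation vector about the tool's x, y, z in degrees, a list of three. A call has 1 to 10 rows; each row is the pose to reach, as a shift and turn from the pose commanded when the call began, along the tool's axes at that moment; what a row does not reach only later rows make up. A row lasts 1/12 s, in which the tool goes at most 41.7 mm and 7.16 degrees, less where a joint would pass 70% of its speed; a pose out of reach is approached as far as the arm can. A call with a gripper value outside its range is refused whole. The fingers move at their own pace and stop on an object; "squeeze" is the grip in N (left out, the last holds). Time passes only in rows, so rows that repeat a pose let the fingers close. It gives the time, the measured TCP pose, the force, the opening and the grip force at its end, in the units of the state.
- get_state(): the state, without advancing time (a new reading comes with each control period).
- read_camera(name): name is "side" or "top" or "wrist"; returns a dict with "color" (480x640x3 uint8, red, green, blue), "fovy" (degrees; the focal length in pixels is half the picture's height over the tangent of half this angle, whatever the lens; pixels are square), "cx", "cy" (the principal point, pixels), "world_from_camera" (4x4, takes a point from camera to world coordinates); the wrist camera has in their place "tool_from_camera" (4x4, takes a point from camera to tool coordinates, whose origin is the TCP and whose axes are the flange's). Camera axes: x right, y down, z forward; pixel columns grow to the right and rows downward; lengths in m; the calibration is good to about 2 mm. A picture is of the moment at which its call begins: read the wrist's pose just before it. There is no depth.
- hand_in(): hands the job in; it is judged then, once.
Trained networks look in a picture, given as the dict that the camera call returned (one of the last four; its "shot" number tells which), for a name from the list of things; names that differ only in an ending like _2 or _b are one class to them, and where a whole thing is asked for, a point or a joint stands for the part that bears it (a point fixed in the world has none). Each returns a list of dicts, best first, with "p" (0 to 1); they miss things now and then, are a little off and sometimes report something else, mostly with a low value. They report only what shows in the picture. A call takes as long as a camera call. They do not tell look-alikes from the thing itself.
- look_for(target, picture): "point" ([column, row] in pixels, amid what is visible of it).
- tip_of(target, picture): "point" ([column, row] in pixels: a listed point, or the origin of a listed thing).
The state is a dict: "clock": time; "joint_pos": joint angles; "qvel": joint speeds; "tau": joint torques, N m; "tcp_pos": TCP position; "orientation": TCP orientation; "wrist_force": force on the tool from outside, world axes, zero at the start; "ft_torque": the same for the moment, N m; "finger_gap": finger opening in m; "grip_force": force on a finger pad.
Only numpy, scipy, OpenCV 4.12 (cv2) and the standard library are available. Lean on these libraries where they do the work, as an engineer would, in place of code of your own. Each camera call takes 0.05 s, during which the arm holds its last target. There are 200 camera calls.

TASK

With the fingertips, gently push the three brass plugs one at a time through the gate of the blue tray, so that each goes wholly into the narrow slot and no part of it is left in the gate, while the next one waits in the pen. Push only: do not pinch, lift or tip any plug. Keep the black plug in the pen, clear of the gate, and leave the beaker and the vial beside the slot where they stand.

Things in the scene. Friction and masses are not known exactly. Their poses are not given: they have to be found in the camera images.
- tray: tray fixed to the worktop: blue deck, top 6 mm above its origin, with aluminium walls 6 mm thick and 8 mm high above the deck. x points from the wide pen through the gate down the slot. Pen: inside x -140 to 0, y -95 to 95 mm. All is open above: plugs stand 12 mm higher than the walls, so fingertips 9 to 14 mm above the deck clear the walls yet push the plugs. Origin on the worktop under the gate
- gate (a point): middle of the gate mouth, on the deck (6 mm above the worktop), in the pen-side face of the cross wall. The gate is 38 mm wide with rounded posts (radius 5 mm); behind it the slot runs straight on, 38 mm wide, for 120 mm. Axes as the tray's: x down the slot, z up
- slot_end (a point): foot of the slot's end wall, on the deck, middle of the slot, 120 mm beyond the gate; the slot holds three plugs in a row (90 mm) with 30 mm to spare
- plug_1: one of three identical solid brass blanking plugs: upright cylinder 30 mm in diameter, 20 mm tall, about 80 g, black band round it and dark socket in its top (looks only), standing loose on its flat base in the wide pen of the tray. Origin at the centre of its underside, z up along its axis; its turn about z means nothing
- plug_2: one of three identical solid brass blanking plugs: upright cylinder 30 mm in diameter, 20 mm tall, about 80 g, black band round it and dark socket in its top (looks only), standing loose on its flat base in the wide pen of the tray. Origin at the centre of its underside, z up along its axis; its turn about z means nothing
- plug_3: one of three identical solid brass blanking plugs: upright cylinder 30 mm in diameter, 20 mm tall, about 80 g, black band round it and dark socket in its top (looks only), standing loose on its flat base in the wide pen of the tray. Origin at the centre of its underside, z up along its axis; its turn about z means nothing
- plug_black: black plastic plug, otherwise like the brass ones (30 mm in diameter, 20 mm tall), loose in the pen; must not enter the slot. Origin at the centre of its underside. The four plugs start 50 to 80 mm apart, in any order, on a half circle of about 75 mm radius round the point 40 mm before the gate (tray x -40, y 0), so the straight way from each to that point is free
- beaker: empty glass beaker, 45 mm in diameter, 60 mm tall, loose on the worktop beside the slot (tray +y side). Origin at the centre of its underside
- vial: sample vial with black cap, 27 mm in diameter, 59 mm tall, loose on the worktop beside the slot (tray -y side). Origin at the centre of its underside
There are look-alikes about, which are no part of the job. Leave any green or pink look-alike of the plug_1 alone.

How it is judged:
On the way, in this order (a step that is already met when the one before it is completed fails the run):
1. one brass plug is wholly in the slot while the two others still wait in the pen, clear of the gate (centres more than 22 mm before it) ((((x of plug_1 in the frame of gate between 0.014 and 0.112 m and y of plug_1 in the frame of gate between -0.012 and 0.012 m) and x of each of plug_2, plug_3 in the frame of gate below -0.022 m) or ((x of plug_2 in the frame of gate between 0.014 and 0.112 m and y of plug_2 in the frame of gate between -0.012 and 0.012 m) and x of each of plug_1, plug_3 in the frame of gate below -0.022 m) or ((x of plug_3 in the frame of gate between 0.014 and 0.112 m and y of plug_3 in the frame of gate between -0.012 and 0.012 m) and x of each of plug_1, plug_2 in the frame of gate below -0.022 m))), for 0.2 s.
2. two brass plugs are wholly in the slot while the third still waits in the pen, clear of the gate (((x of plug_1 in the frame of gate below -0.022 m and (x of plug_2 in the frame of gate between 0.014 and 0.112 m and y of plug_2 in the frame of gate between -0.012 and 0.012 m) and (x of plug_3 in the frame of gate between 0.014 and 0.112 m and y of plug_3 in the frame of gate between -0.012 and 0.012 m)) or (x of plug_2 in the frame of gate below -0.022 m and (x of plug_1 in the frame of gate between 0.014 and 0.112 m and y of plug_1 in the frame of gate between -0.012 and 0.012 m) and (x of plug_3 in the frame of gate between 0.014 and 0.112 m and y of plug_3 in the frame of gate between -0.012 and 0.012 m)) or (x of plug_3 in the frame of gate below -0.022 m and (x of plug_1 in the frame of gate between 0.014 and 0.112 m and y of plug_1 in the frame of gate between -0.012 and 0.012 m) and (x of plug_2 in the frame of gate between 0.014 and 0.112 m and y of plug_2 in the frame of gate between -0.012 and 0.012 m)))), for 0.2 s.
At the end, for the whole second after the job is handed in: all three brass plugs stand upright and still on the deck inside the slot, each wholly past the gate mouth (centre at least 14 mm beyond it); the black plug stands upright in the pen, its centre at least 22 mm before the gate (x of plug_1 in the frame of gate between 0.014 and 0.112 m and y of plug_1 in the frame of gate between -0.012 and 0.012 m and x of plug_2 in the frame of gate between 0.014 and 0.112 m and y of plug_2 in the frame of gate between -0.012 and 0.012 m and x of plug_3 in the frame of gate between 0.014 and 0.112 m and y of plug_3 in the frame of gate between -0.012 and 0.012 m and x of plug_black in the frame of gate between -0.135 and -0.022 m and y of plug_black in the frame of gate between -0.09 and 0.09 m and linear speed of each of plug_1, plug_2, plug_3, plug_black below 0.01 m/s and angle between each of plug_1, plug_2, plug_3, plug_black's own z axis and vertical below 0.1 rad and height (world z) of each of plug_1, plug_2, plug_3, plug_black below 0.009 m); the robot touches nothing.
It fails at once if a plug is lifted more than 6 mm off the deck (height (world z) of any of plug_1, plug_2, plug_3, plug_black above 0.012 m).
It fails at once if a plug is tipped by more than 0.5 rad (angle between any of plug_1, plug_2, plug_3, plug_black's own z axis and vertical above 0.5 rad).
It fails at once if a plug is pinched or pressed with more than 15 N (contact force between the fingers and plug_1 above 15 N or contact force between the fingers and plug_2 above 15 N or contact force between the fingers and plug_3 above 15 N or contact force between the fingers and plug_black above 15 N).
It fails at once if the black plug goes into the gate (x of plug_black in the frame of gate above 0 m).
It fails at once if the beaker or the vial is moved by more than 15 mm or tipped (distance of any of beaker, vial from where it was at the start of the episode above 0.015 m or angle between any of beaker, vial's own z axis and vertical above 0.3 rad).
It also fails if it takes over 72 s, if anything falls off the work surface, if the arm or the gripper's body presses on something with over 40 N, if the wrist force passes 120 N, or if a joint passes its speed limit or range.

## Working session

There is one attempt and no reset: what is moved stays moved. The work goes in short steps, Python scripts to look and compute and a tool call to move; the robot and the scene stay as the last step left them, time stands still between calls to the robot, and variables do not carry over. Pictures are saved under pics/ and viewed, at most 13 in all, crops included, and the job is handed in when it is done.

Besides the shell and the picture viewer there is one more tool, called as name(argument=value, ...), one argument or row to a line, values as JSON. jog_arm: Moves the arm, as the interface text tells. Its arguments: {"type":"object","properties":{"moves":{"type":"array","items":{"type":"object","properties":{"fingers":{"type":"number"},"slide":{"type":"array","items":{"type":"number"}},"angular":{"type":"array","items":{"type":"number"}}}}},"squeeze":{"type":"number"}},"required":["moves"]}

```bash
mkdir -p pics; cat > h.py <<'E'
from workcell import *
import numpy as np, cv2
def ray(pic,pt,z,T=None):
    T=np.array(pic["world_from_camera"]) if T is None else T
    f=240/np.tan(np.radians(pic["fovy"])/2)
    d=T[:3,:3]@np.array([(pt[0]-pic["cx"])/f,(pt[1]-pic["cy"])/f,1])
    o=T[:3,3]; return o+d*(z-o[2])/d[2]
def proj(pic,P):
    T=np.linalg.inv(np.array(pic["world_from_camera"])); f=240/np.tan(np.radians(pic["fovy"])/2)
    p=T[:3,:3]@np.array(P)+T[:3,3]; return [p[0]/p[2]*f+pic["cx"],p[1]/p[2]*f+pic["cy"]]
E
python3 - <<'E'
from h import *
s=get_state();print({k:np.round(s[k],3).tolist() for k in s})
for c in("top","side"):
    p=read_camera(c);cv2.imwrite(f"pics/{c}0.png",p["color"][:,:,::-1])
    print(c,np.round(p["world_from_camera"],3).tolist(),p["fovy"])
    for n,z in(("gate",.006),("slot_end",.006),("tray",0),("plug_1",.006),("plug_black",.006),("beaker",0),("vial",0)):
        for d in tip_of(n,p)[:7]: print(n,round(d["p"],2),np.round(d["point"]),np.round(ray(p,d["point"],z)[:2],4))
E
```

```text
{'clock': 0.0, 'joint_pos': [-1.298, 0.314, 0.045, 1.304, 0.0, 1.431], 'qvel': [-0.001, 0.0, -0.0, -0.001, -0.002, 0.002], 'tau': [0.002, -48.063, 29.853, 0.019, -0.0, -0.0], 'tcp_pos': [0.231, -0.526, 0.241], 'orientation': [-0.001, 0.979, 0.205, -0.0], 'wrist_force': [-0.356, 0.251, 0.775], 'ft_torque': [0.008, -0.006, 0.041], 'grip_force': 0.0, 'finger_gap': 0.085}
top [[-0.011, -0.987, 0.161, 0.468], [-1.0, 0.015, 0.024, 0.043], [-0.026, -0.161, -0.987, 0.891], [0.0, 0.0, 0.0, 1.0]] 49.566432368527344
gate 0.67 [379. 286.] [ 0.5502 -0.0381]
slot_end 0.62 [317. 268.] [0.583  0.0663]
slot_end 0.57 [452. 280.] [ 0.5603 -0.1628]
tray 0.6 [380. 281.] [ 0.5593 -0.0419]
plug_1 0.82 [316. 178.] [0.7424 0.0664]
plug_1 0.74 [341. 330.] [0.4777 0.0265]
plug_1 0.73 [315. 267.] [0.5846 0.0694]
plug_1 0.71 [250. 236.] [0.6402 0.1832]
plug_1 0.54 [342. 240.] [0.6322 0.0231]
plug_black 0.58 [320. 299.] [0.53   0.0623]
beaker 0.71 [435. 238.] [ 0.6326 -0.1388]
vial 0.8 [420. 327.] [ 0.4805 -0.1065]
side [[-0.918, -0.262, 0.297, 0.33], [-0.396, 0.615, -0.682, 0.617], [-0.004, -0.744, -0.668, 0.592], [0.0, 0.0, 0.0, 1.0]] 47.21751919113039
gate 0.8 [349. 220.] [ 0.5586 -0.038 ]
gate 0.67 [385. 258.] [0.4754 0.0237]
slot_end 0.68 [372. 180.] [ 0.5606 -0.1612]
tray 0.82 [349. 222.] [ 0.5586 -0.0421]
plug_1 0.91 [220. 230.] [0.7422 0.0663]
plug_1 0.81 [287. 228.] [0.6448 0.0183]
plug_1 0.69 [380. 255.] [0.4849 0.0203]
plug_1 0.57 [238. 302.] [0.6391 0.1897]
beaker 0.61 [327. 177.] [ 0.641  -0.1444]
beaker 0.35 [344. 267.] [0.5291 0.06  ]
vial 0.63 [404. 208.] [ 0.4856 -0.1116]
```

View pics/top0.png

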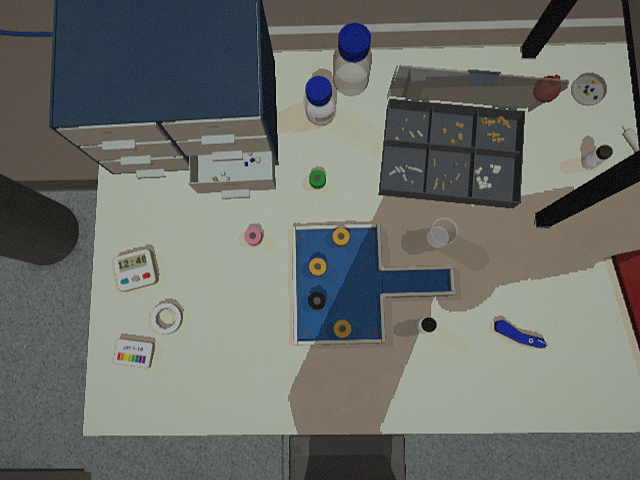

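View pics/side0.png

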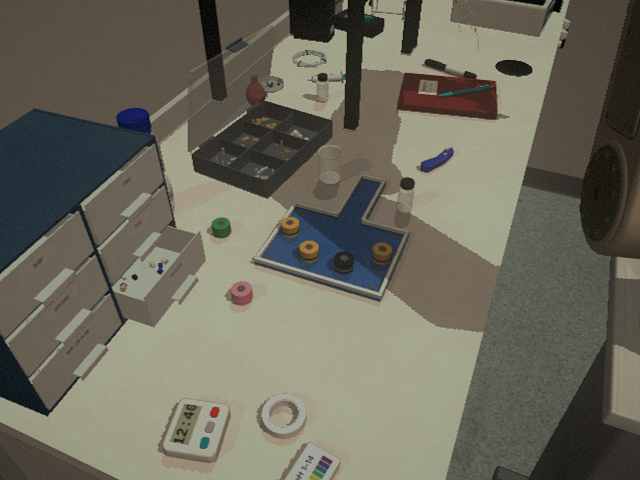

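The top picture shows the brass plugs at (341,236), (317,267) and (342,328), the black plug at (317,300), the gate near (380,281) and the slot end near (452,280). The plug-shaped things at (317,178) and (252,235) are the green and pink look-alikes. The side view agrees. I'll go over the tray for a close look.

```bash
cat >> h.py <<'E'
from scipy.spatial.transform import Rotation as Ro
def Rt(s): q=s["orientation"]; return Ro.from_quat([q[1],q[2],q[3],q[0]])
def down(yaw): 
    c,s=np.cos(yaw),np.sin(yaw); return Ro.from_matrix(np.array([[c,s,0],[s,-c,0],[0,0,-1]]))
def delta(s,P,yaw):
    R=Rt(s); return np.round(R.inv().apply(np.array(P)-s["tcp_pos"])*1000,1).tolist(), np.round((R.inv()*down(np.radians(yaw))).as_rotvec(degrees=True),1).tolist()
E
python3 -c "
from h import *
print(delta(get_state(),[.555,-.0,.30],90))
p=read_camera('wrist');print(np.round(p['tool_from_camera'],4).tolist(),p['fovy'])"
```

```text
([508.4, -352.4, -57.7], [0.0, 0.0, -66.3])
[[0.0004, -0.9638, -0.2668, 0.0663], [1.0, 0.0002, 0.0008, -0.0004], [-0.0007, -0.2668, 0.9638, -0.1313], [0.0, 0.0, 0.0, 1.0]] 71.06092740183566
```

jog_arm(
  moves=[
    {"slide":[33.9,-23.5,-57],"angular":[0,0,-6.6],"fingers":0.78},
    {"slide":[67.8,-47,-57],"angular":[0,0,-13.2],"fingers":0.78},
    {"slide":[101.7,-70.5,-57],"angular":[0,0,-19.8],"fingers":0.78},
    {"slide":[135.6,-94,-57],"angular":[0,0,-26.4],"fingers":0.78},
    {"slide":[169.5,-117.5,-57],"angular":[0,0,-33],"fingers":0.78},
    {"slide":[203.4,-141,-57],"angular":[0,0,-39.6],"fingers":0.78},
    {"slide":[237.3,-164.5,-57],"angular":[0,0,-46.2],"fingers":0.78},
    {"slide":[271.2,-188,-57],"angular":[0,0,-52.8],"fingers":0.78},
    {"slide":[305.1,-211.5,-57],"angular":[0,0,-59.4],"fingers":0.78},
    {"slide":[339,-235,-57],"angular":[0,0,-66.3],"fingers":0.78},
  ],
)

```text
clock: 1.68
tcp_pos: [0.439, -0.1876, 0.2997]
orientation: [0.001, 0.705, 0.709, 0.0]
wrist_force: [0.6, -0.2, -0.8]
finger_gap: 0.0191
grip_force: 0.0
```

```bash
python3 -c "
from h import *
s=get_state();print(s['tcp_pos'],s['finger_gap'],s['orientation'],delta(s,[.555,-.0,.30],90))"
```

```text
[ 0.43897995 -0.1875779   0.29965548] 0.019143160232660134 [5.02711220e-04 7.05457705e-01 7.08751838e-01 7.57968451e-05] ([187.0, 116.9, -0.4], [0.0, 0.0, 0.3])
```

jog_arm(
  moves=[
    {"slide":[35,22,0],"angular":[0,0,0.3]},
    {"slide":[70,44,0],"angular":[0,0,0.3]},
    {"slide":[105,66,0],"angular":[0,0,0.3]},
    {"slide":[140,88,0],"angular":[0,0,0.3]},
    {"slide":[165,105,0],"angular":[0,0,0.3]},
    {"slide":[187,117,0],"angular":[0,0,0.3]},
    {"slide":[187,117,0],"angular":[0,0,0.3]},
    {"slide":[187,117,0],"angular":[0,0,0.3]},
  ],
)

```text
schema error: expected keys fingers, slide, angular
```

```bash
cat >> h.py <<'E'
def wrist():
    s=get_state(); p=read_camera("wrist"); T=np.eye(4); T[:3,:3]=Rt(s).as_matrix(); T[:3,3]=s["tcp_pos"]
    p["world_from_camera"]=T@np.array(p["tool_from_camera"]); return s,p
E
python3 - <<'E'
from h import *
s,p=wrist();print(s['tcp_pos'],s['orientation'])
cv2.imwrite("pics/w1.png",p["color"][:,:,::-1])
for n,z in(("gate",.006),("slot_end",.006),("plug_1",.006),("plug_black",.006),("beaker",0),("vial",0)):
    for d in tip_of(n,p)[:7]: print(n,round(d["p"],2),np.round(d["point"]),np.round(ray(p,d["point"],z)[:2],4))
E
```

```text
[ 0.43897995 -0.1875779   0.29965548] [5.02711220e-04 7.05457705e-01 7.08751838e-01 7.57968451e-05]
gate 0.9 [425.  75.] [ 0.5594 -0.0415]
slot_end 0.63 [418. 180.] [ 0.5608 -0.161 ]
plug_1 0.94 [498.  12.] [0.635  0.0225]
plug_1 0.76 [360.   9.] [0.4815 0.0252]
beaker 0.57 [473. 169.] [ 0.6312 -0.148 ]
vial 0.64 [356. 141.] [ 0.4825 -0.1144]
```

View pics/w1.png

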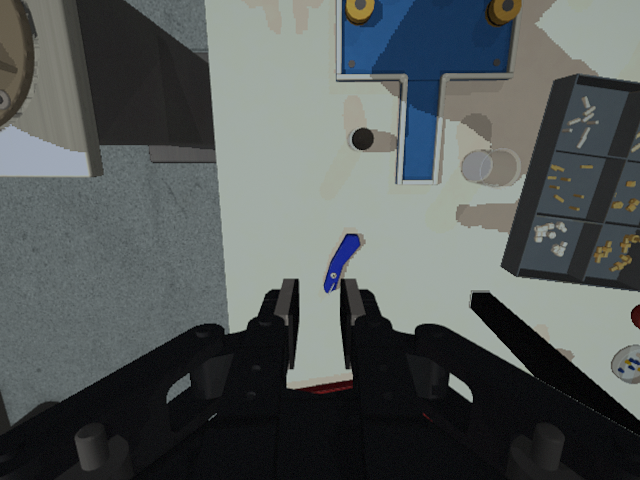

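This wrist view has the gate at (425,75), the slot end at (418,180), and two brass plugs at the top edge. The fingertips are at the bottom, around (290–350,285). The move was refused for a missing key, so I'll repeat it.

jog_arm(
  moves=[
    {"fingers":0.78,"slide":[35,22,0],"angular":[0,0,0.3]},
    {"fingers":0.78,"slide":[70,44,0],"angular":[0,0,0.3]},
    {"fingers":0.78,"slide":[105,66,0],"angular":[0,0,0.3]},
    {"fingers":0.78,"slide":[140,88,0],"angular":[0,0,0.3]},
    {"fingers":0.78,"slide":[165,105,0],"angular":[0,0,0.3]},
    {"fingers":0.78,"slide":[187,117,0],"angular":[0,0,0.3]},
    {"fingers":0.78,"slide":[187,117,0],"angular":[0,0,0.3]},
    {"fingers":0.78,"slide":[187,117,0],"angular":[0,0,0.3]},
  ],
)

```text
clock: 2.7
tcp_pos: [0.5557, -0.0033, 0.2987]
orientation: [-0.0, 0.709, 0.705, -0.0]
wrist_force: [0.1, -0.2, -0.2]
finger_gap: 0.0188
grip_force: 0.0
```

```bash
python3 - <<'E'
from h import *
s,p=wrist();print(s['tcp_pos'],s['orientation'])
cv2.imwrite("pics/w2.png",p["color"][:,:,::-1])
for n,z in(("gate",.006),("slot_end",.006),("plug_1",.006),("plug_black",.006),("beaker",0),("vial",0)):
    for d in tip_of(n,p)[:7]: print(n,round(d["p"],2),np.round(d["point"]),np.round(ray(p,d["point"],z)[:2],4))
E
```

```text
[ 0.55571377 -0.00333309  0.29873099] [-2.13879559e-04  7.09489708e-01  7.04715604e-01 -4.75746995e-04]
gate 0.75 [324. 227.] [ 0.5595 -0.0373]
gate 0.28 [268. 281.] [ 0.4834 -0.1122]
slot_end 0.93 [324. 312.] [ 0.5604 -0.1596]
plug_1 0.96 [381. 179.] [0.6315 0.0235]
plug_1 0.94 [344. 147.] [0.5847 0.0621]
plug_1 0.88 [470. 144.] [0.7381 0.0653]
plug_1 0.79 [391.  46.] [0.6363 0.1723]
plug_black 0.69 [323. 230.] [ 0.5593 -0.042 ]
plug_black 0.35 [262. 180.] [0.4828 0.023 ]
beaker 0.74 [377. 306.] [ 0.6338 -0.1533]
beaker 0.46 [269. 282.] [ 0.4839 -0.1159]
vial 0.97 [269. 281.] [ 0.4848 -0.1148]
```

View pics/w2.png

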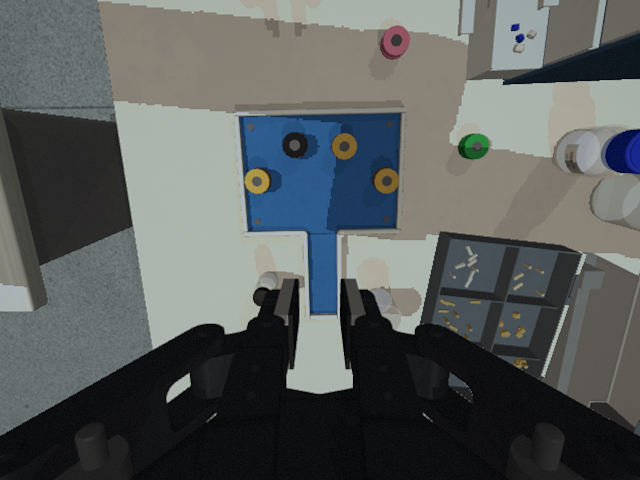

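The tray fills the middle of this view, with the gate at (323,230) and the slot running down to (324,312). Brass plugs are at (257,180), (344,147) and (386,180), and the black plug is at (295,145). I'll fit the tray from the deck's blue outline and refine the plug centres by colour.

```bash
cat > fit.py <<'E'
from h import *
from scipy.optimize import minimize
def rect(p,z):   # metric top-down: 0.5 mm/px, u=(x-.42)/.0005, v=(.13-y)/.0005
    W=[(.44,.1),(.68,.1),(.68,-.12),(.44,-.12)]
    src=np.float32([proj(p,[x,y,z]) for x,y in W]); dst=np.float32([[(x-.42)/.0005,(.13-y)/.0005] for x,y in W])
    return cv2.warpPerspective(p["color"],cv2.getPerspectiveTransform(src,dst),(560,620),flags=cv2.INTER_LINEAR)
def m(u,v): return .42+u*.0005,.13-v*.0005
def blue(im):
    h=cv2.cvtColor(im,cv2.COLOR_RGB2HSV); return (h[...,0]>98)&(h[...,0]<118)&(h[...,1]>120)
E
python3 - <<'E'
from fit import *
for name in("wrist","top"):
    if name=="wrist": s,p=wrist()
    else: p=read_camera("top")
    b=blue(rect(p,.006))
    def edges(v):
        u=np.where(b[v])[0]; return u.min(),u.max()+1
    def lines(ys):
        L=[];Rr=[]
        for y in ys:
            v=int((.13-y)/.0005); u=np.where(b[v,130 if min(ys)<-.05 else 0:430 if min(ys)<-.05 else 560])[0]+(130 if min(ys)<-.05 else 0)
            if len(u): L.append((y,m(u.min(),0)[0]));Rr.append((y,m(u.max()+1,0)[0]))
        return np.array(L),np.array(Rr)
    for ys in(np.arange(-.10,-.055,.002),np.arange(-.02,.08,.004)):
        L,Rr=lines(ys); 
        for e in(L,Rr):
            k=np.polyfit(e[:,0],e[:,1],1);print(name,"x edge at y=-.04:",np.round(np.polyval(k,-.04),4),"slope",np.round(k[0],3),"res",np.round(np.std(e[:,1]-np.polyval(k,e[:,0])),4))
    bk=[];cr=[]
    for x in list(np.arange(.475,.53,.003))+list(np.arange(.59,.645,.003)):
        u=int((x-.42)/.0005); v=np.where(b[:,u])[0]; bk.append((x,m(0,v.min())[1]));cr.append((x,m(0,v.max()+1)[1]))
    for e in(bk,cr):
        e=np.array(e);k=np.polyfit(e[:,0],e[:,1],1);print(name,"y edge at x=.56",np.round(np.polyval(k,.56),4),"slope",np.round(k[0],3),"res",np.round(np.std(e[:,1]-np.polyval(k,e[:,0])),4))
    # plug tops
    im=rect(p,.026);h=cv2.cvtColor(im,cv2.COLOR_RGB2HSV)
    br=((h[...,0]>12)&(h[...,0]<30)&(h[...,1]>130)&(h[...,2]>60)).astype(np.uint8)
    n,l,st,c=cv2.connectedComponentsWithStats(br)
    for i in range(1,n):
        if st[i,4]>800: 
            (cx,cy),r=cv2.minEnclosingCircle(np.argwhere(l==i)[:,::-1].astype(np.float32).reshape(-1,1,2)); print("brass",np.round(m(*c[i]),4),"mec",np.round(m(cx,cy),4),r*.5)
    dk=((h[...,2]<60)&(~blue(im))).astype(np.uint8)
    n,l,st,c=cv2.connectedComponentsWithStats(dk)
    for i in range(1,n):
        if 600<st[i,4]<6000: print("dark",np.round(m(*c[i]),4),st[i,4])
E
```

```text
wrist x edge at y=-.04: 0.5388 slope -0.015 res 0.0001
wrist x edge at y=-.04: 0.5758 slope -0.014 res 0.0002
wrist x edge at y=-.04: 0.4699 slope -0.05 res 0.0117
wrist x edge at y=-.04: 0.6426 slope 0.041 res 0.0119
wrist y edge at x=.56 0.0992 slope 0.013 res 0.0002
wrist y edge at x=.56 -0.0576 slope 0.115 res 0.0405
brass [0.5829 0.0634] mec [0.583  0.0634] 14.423818588256836
brass [0.4808 0.0244] mec [0.4803 0.0243] 15.177614212036133
brass [0.6333 0.024 ] mec [0.6338 0.024 ] 15.175894737243652
dark [0.5265 0.0651] 2157
dark [ 0.6947 -0.1441] 3131Traceback (most recent call last):
  File "<stdin>", line 17, in <module>
IndexError: too many indices for array: array is 1-dimensional, but 2 were indexed
```

```bash
python3 - <<'E'
from h import *
p=read_camera("wrist");q=dict(p);q["world_from_camera"]=p["tool_from_camera"]
for t in(5,8,11,14,18,24): print(t,[np.round(proj(q,[x/1000,.0094,t/1000]),1).tolist() for x in(11,-11)])
im=p["color"][250:390,240:400,::-1];cv2.imwrite("pics/f.png",cv2.resize(im,None,fx=4,fy=4,interpolation=cv2.INTER_CUBIC))
E
```

```text
5 [[343.2, 279.6], [342.3, 324.9]]
8 [[342.7, 277.0], [341.8, 321.5]]
11 [[342.3, 274.6], [341.4, 318.3]]
14 [[341.9, 272.2], [341.0, 315.2]]
18 [[341.3, 269.1], [340.5, 311.3]]
24 [[340.6, 264.8], [339.8, 305.7]]
```

View pics/f.png

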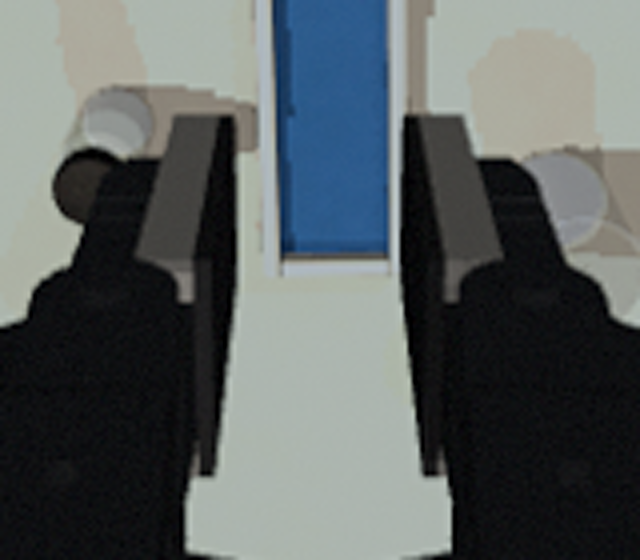

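The pads are about 5 mm thick and the tips sit about 6–11 mm ahead of the TCP at this gap. A TCP height of about 27 mm puts them 9–14 mm above the deck. The plugs will nest between the two pads, pushed on the tool's −x side. I'll start with plug A at (.633,.024).

```bash
cat >> h.py <<'E'
G=np.array([.558,-.041]); TX=np.array([.0145,-1.]);TX/=np.linalg.norm(TX);TY=np.array([-TX[1],TX[0]])
def t2w(x,y): return G+(x*TX+y*TY)/1000
def w2t(w): d=np.array(w)[:2]-G; return np.round([d@TX*1000,d@TY*1000],1)
E
python3 - <<'E'
from h import *
s=get_state()
for n,P in(("A",(.633,.024)),("B",(.583,.0634)),("K",(.5265,.0651)),("C",(.4805,.0244))):
    d=np.array(P)-t2w(-40,0);L=np.linalg.norm(d);d/=L;yaw=np.degrees(np.arctan2(d[1],d[0]));st=np.array(P)+.030*d
    print(n,w2t(P),"L",round(L,4),"yaw",round(yaw,1),"start",st,delta(s,[*st,.07],yaw))
E
```

```text
A [-63.9  75.9] L 0.0796 yaw 18.3 start [0.66148181 0.03342267] ([37.3, 105.8, 229.5], [0.0, -0.0, 71.3])
B [-104.    26.5] L 0.0693 yaw 68.3 start [0.59407386 0.09128135] ([94.7, 38.0, 229.5], [0.0, 0.0, 21.3])
K [-106.5  -30. ] L 0.073 yaw 115.1 start [0.51378933 0.09227423] ([95.1, -42.3, 229.5], [0.0, 0.0, -25.5])
C [-66.5 -76.5] L 0.081 yaw 161.7 start [0.45201341 0.0338082 ] ([36.2, -103.7, 229.5], [0.0, 0.0, -72.1])
```

jog_arm(
  moves=[
    {"fingers":0.78,"slide":[16,6,38],"angular":[0,0,4]},
    {"fingers":0.78,"slide":[32,12,76],"angular":[0,0,8]},
    {"fingers":0.78,"slide":[48,19,114],"angular":[0,0,12]},
    {"fingers":0.78,"slide":[64,25,152],"angular":[0,0,16]},
    {"fingers":0.78,"slide":[80,32,190],"angular":[0,0,20]},
    {"fingers":0.78,"slide":[94,38,215],"angular":[0,0,21]},
    {"fingers":0.78,"slide":[96,38,229],"angular":[0,0,21]},
    {"fingers":0.78,"slide":[96,38,229],"angular":[0,0,21]},
  ],
)

```text
clock: 3.87
tcp_pos: [0.5912, 0.0941, 0.066]
orientation: [-0.002, 0.825, 0.565, -0.003]
wrist_force: [-0.3, -0.2, -0.1]
finger_gap: 0.0189
grip_force: 0.0
```

```bash
python3 - <<'E'
from h import *
s,p=wrist();print(s['tcp_pos'],delta(s,[.5941,.0913,.0275],68.3))
cv2.imwrite("pics/w3.png",p["color"][:,:,::-1])
for n in("plug_1","gate"):
    for d in tip_of(n,p)[:7]: print(n,round(d["p"],2),np.round(d["point"]),np.round(ray(p,d["point"],.006)[:2],4))
E
```

```text
[0.59117941 0.09413212 0.06600815] ([-1.5, 4.0, 38.5], [-0.4, 0.2, 0.4])
plug_1 0.9 [572. 218.] [0.7357 0.0664]
plug_1 0.88 [349.  98.] [0.6377 0.1739]
plug_1 0.69 [330. 308.] [0.5846 0.0629]
plug_1 0.67 [425. 334.] [0.6349 0.0238]
```

View pics/w3.png

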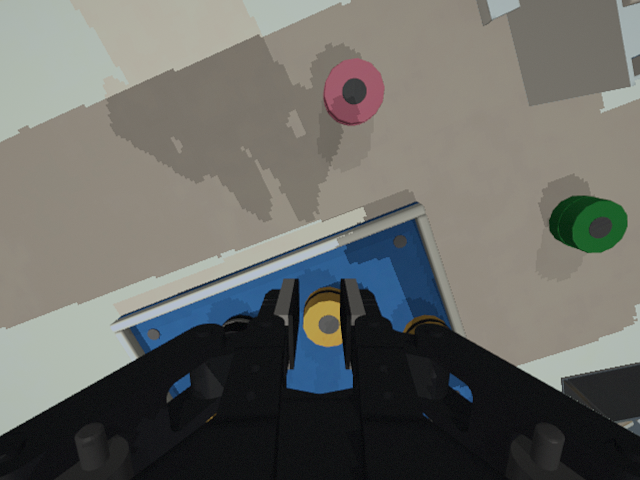

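B, at (327,320), sits just ahead of the pads, nearly centred. The pen's back wall is above it in the picture. I'll descend and settle.

jog_arm(
  moves=[
    {"fingers":0.78,"slide":[-1,3,12],"angular":[0,0,0.4]},
    {"fingers":0.78,"slide":[-1,3,24],"angular":[0,0,0.4]},
    {"fingers":0.78,"slide":[-1,3,33],"angular":[0,0,0.4]},
    {"fingers":0.78,"slide":[-1,3,33],"angular":[0,0,0.4]},
    {"fingers":0.78,"slide":[-1,3,33],"angular":[0,0,0.4]},
  ],
)

```text
clock: 4.43
tcp_pos: [0.5963, 0.0907, 0.0372]
orientation: [-0.0, 0.828, 0.561, -0.0]
wrist_force: [-0.2, -0.1, 0.1]
finger_gap: 0.0189
grip_force: 0.0
```

```bash
cat > path.py <<'E'
from h import *
def plan(cs,yaws,z,s=None,d=22.7):
    "cs: plug centres in tray mm, yaws deg; prints slide/angular from measured pose"
    s=s or get_state();R=Rt(s)
    print(np.round(s["tcp_pos"],4),"tray tcp",w2t(s["tcp_pos"]),"F",np.round(s["wrist_force"],1),"yaw",round(np.degrees(np.arctan2(R.as_matrix()[1,0],R.as_matrix()[0,0])),1),"clk",round(s["clock"],2))
    for c,y in zip(cs,yaws):
        P=t2w(*c)+d/1000*np.array([np.cos(np.radians(y)),np.sin(np.radians(y))])
        a,b=delta(s,[*P,z],y);print(c,y,a,b)
E
python3 -c "
from path import *
plan([(-104,26.5),(-97,23.7),(-90,20.9),(-83,18),(-75,14.5),(-67,10),(-59,5.5),(-51,2),(-43,0),(-35,0),(-27,0)],[68.3,68.3,68.3,68.3,69,72,76,81,86,91,91],.0275)"
```

```text
[0.5963 0.0907 0.0372] tray tcp [-131.2   40.2] F [-0.2 -0.1  0.1] yaw 68.2 clk 4.43
(-104, 26.5) 68.3 [-7.6, -2.2, 9.7] [-0.0, 0.0, -0.1]
(-97, 23.7) 68.3 [-15.2, -2.1, 9.7] [-0.0, 0.0, -0.1]
(-90, 20.9) 68.3 [-22.7, -2.0, 9.7] [-0.0, 0.0, -0.1]
(-83, 18) 68.3 [-30.3, -2.0, 9.7] [-0.0, 0.0, -0.1]
(-75, 14.5) 69 [-39.0, -2.4, 9.7] [-0.0, 0.0, -0.8]
(-67, 10) 72 [-48.2, -4.7, 9.7] [-0.0, 0.0, -3.8]
(-59, 5.5) 76 [-57.5, -7.4, 9.7] [-0.0, 0.0, -7.8]
(-51, 2) 81 [-66.5, -9.5, 9.7] [-0.0, 0.0, -12.8]
(-43, 0) 86 [-75.2, -10.1, 9.7] [-0.0, 0.0, -17.8]
(-35, 0) 91 [-83.3, -8.9, 9.7] [-0.0, 0.0, -22.8]
(-27, 0) 91 [-90.7, -5.8, 9.7] [-0.0, 0.0, -22.8]
```

jog_arm(
  moves=[
    {"fingers":0.78,"slide":[0,-2,9],"angular":[0,0,0]},
    {"fingers":0.78,"slide":[-2,-2,9.5],"angular":[0,0,0]},
    {"fingers":0.78,"slide":[-6,-2,9.5],"angular":[0,0,0]},
    {"fingers":0.78,"slide":[-10,-2,9.5],"angular":[0,0,0]},
    {"fingers":0.78,"slide":[-14,-2,9.5],"angular":[0,0,0]},
    {"fingers":0.78,"slide":[-18,-2,9.5],"angular":[0,0,0]},
    {"fingers":0.78,"slide":[-23,-2,9.5],"angular":[0,0,0]},
    {"fingers":0.78,"slide":[-27,-2,9.5],"angular":[0,0,0]},
    {"fingers":0.78,"slide":[-30,-2,9.5],"angular":[0,0,0]},
    {"fingers":0.78,"slide":[-30,-2,9.5],"angular":[0,0,0]},
  ],
)

```text
clock: 5.27
tcp_pos: [0.5832, 0.0633, 0.0278]
orientation: [0.0, 0.828, 0.561, -0.0]
wrist_force: [0.0, -0.6, 0.4]
finger_gap: 0.0187
grip_force: 0.0
```

```bash
cat >> h.py <<'E'
def plugs(p):
    for n in("plug_1","plug_black"):
        for d in tip_of(n,p)[:7]:
            w=w2t(ray(p,d["point"],.006)); 
            if abs(w[1])<100 and -145<w[0]<130 and d["p"]>.3: print("  ",n,round(d["p"],2),np.round(d["point"]).tolist(),w)
E
cat > look.py <<'E'
from path import *
s,p=wrist();cv2.imwrite("pics/last_w.png",p["color"][:,:,::-1]);print("wrist");plugs(p)
for c in("side",):
    p=read_camera(c);cv2.imwrite(f"pics/last_{c}.png",p["color"][:,:,::-1]);print(c);plugs(p)
E
python3 -c "
from look import *
plan([(-75,14.5),(-67,10),(-59,5.5),(-51,2),(-43,0),(-35,0),(-27,0)],[69,72,76,81,86,91,91],.0275)"
```

```text
wrist
   plug_1 0.69 [321.0, 328.0] [-82.9  18. ]
   plug_1 0.61 [442.0, 320.0] [-63.4  76.6]
   plug_black 0.69 [211.0, 322.0] [-107.2  -32.4]
side
   plug_1 0.92 [381.0, 256.0] [-64.7 -74.1]
   plug_1 0.76 [288.0, 228.0] [-59.4  85.6]
   plug_1 0.51 [319.0, 250.0] [-87.2  18.7]
   plug_black 0.6 [342.0, 267.0] [-108.2  -27.2]
[0.5836 0.0642 0.0278] tray tcp [-104.8   27.1] F [-0.6  0.3  0.6] yaw 68.3 clk 5.57
(-75, 14.5) 69 [-9.6, -0.5, 0.3] [0.0, 0.0, -0.7]
(-67, 10) 72 [-18.8, -2.8, 0.3] [0.0, 0.0, -3.7]
(-59, 5.5) 76 [-28.1, -5.4, 0.3] [0.0, 0.0, -7.7]
(-51, 2) 81 [-37.2, -7.5, 0.3] [0.0, 0.0, -12.7]
(-43, 0) 86 [-45.8, -8.2, 0.3] [0.0, 0.0, -17.7]
(-35, 0) 91 [-53.9, -7.0, 0.3] [0.0, 0.0, -22.7]
(-27, 0) 91 [-61.3, -3.9, 0.3] [0.0, 0.0, -22.7]
```

View pics/last_side.png

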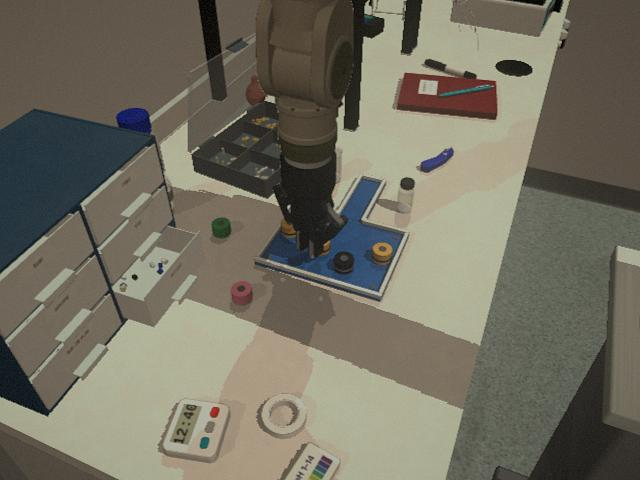

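The push works: B is at tray (-83,18), as predicted, and nested between the fingertips, and the others are undisturbed. I'll carry on round the curve.

jog_arm(
  moves=[
    {"fingers":0.78,"slide":[-5,0,0],"angular":[0,0,0]},
    {"fingers":0.78,"slide":[-11,-1,0],"angular":[0,0,-1]},
    {"fingers":0.78,"slide":[-18,-2.6,0],"angular":[0,0,-3.5]},
    {"fingers":0.78,"slide":[-25,-4.6,0],"angular":[0,0,-6.4]},
    {"fingers":0.78,"slide":[-32,-6.4,0],"angular":[0,0,-9.8]},
    {"fingers":0.78,"slide":[-38,-7.6,0],"angular":[0,0,-13]},
    {"fingers":0.78,"slide":[-44,-8.1,0],"angular":[0,0,-16.7]},
    {"fingers":0.78,"slide":[-49,-7.8,0],"angular":[0,0,-19.7]},
    {"fingers":0.78,"slide":[-53,-7.1,0],"angular":[0,0,-22.4]},
    {"fingers":0.78,"slide":[-54,-7,0],"angular":[0,0,-22.7]},
  ],
)

```text
clock: 6.4
tcp_pos: [0.5567, 0.0159, 0.0278]
orientation: [-0.0, 0.701, 0.713, -0.0]
wrist_force: [-1.2, 0.8, -0.1]
finger_gap: 0.0184
grip_force: 0.3
```

```bash
python3 -c "
from look import *
from fit import *
s,p=wrist();print(tip_of('gate',p)[:1],[w2t(ray(p,d['point'],.006)) for d in tip_of('gate',p)[:1]])
plan([(-30,0),(-10,0),(20,0),(40,0),(70,0),(92,0)],[91]*6,.0275)"
```

```text
wrist
   plug_1 0.76 [318.0, 330.0] [-33.4  -1.9]
   plug_1 0.7 [164.0, 273.0] [-64.2 -76.8]
   plug_1 0.69 [476.0, 276.0] [-63.2  74.9]
   plug_black 0.85 [255.0, 182.0] [-108.2  -30.5]
   plug_black 0.56 [321.0, 328.0] [-34.5  -0.4]
side
   plug_1 0.87 [382.0, 255.0] [-61.9 -75. ]
   plug_1 0.67 [342.0, 236.0] [-43.   -2.7]
   plug_1 0.53 [288.0, 228.0] [-58.3  84.3]
   plug_black 0.85 [343.0, 267.0] [-108.4  -29.5]
[{'point': [323.4, 386.1], 'p': 0.62}] [array([-0.2,  1.2])]
[0.5571 0.0166 0.0278] tray tcp [-57.6  -0.1] F [-0.4 -0.2 -0.5] yaw 91.0 clk 6.85
(-30, 0) 91 [-4.9, 0.0, 0.3] [0.0, 0.0, -0.0]
(-10, 0) 91 [-24.9, -0.0, 0.3] [0.0, 0.0, -0.0]
(20, 0) 91 [-54.9, -0.1, 0.3] [0.0, 0.0, -0.0]
(40, 0) 91 [-74.9, -0.1, 0.3] [0.0, 0.0, -0.0]
(70, 0) 91 [-104.9, -0.2, 0.3] [0.0, 0.0, -0.0]
(92, 0) 91 [-126.9, -0.2, 0.3] [0.0, 0.0, -0.0]
```

View pics/last_w.png

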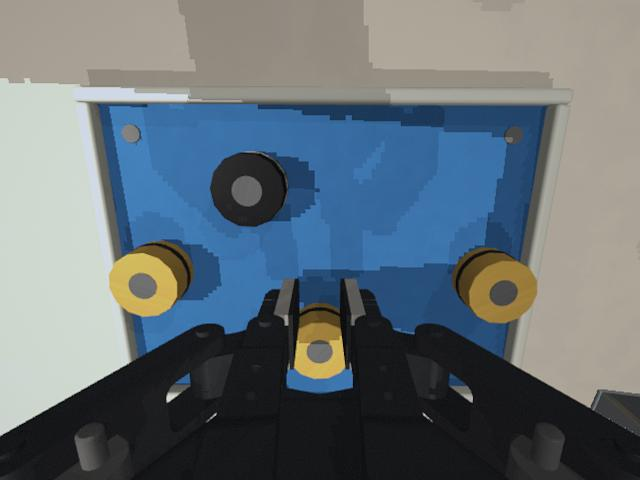

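B is nested at (319,345) in front of the gate, with black at (248,188) and the other two brass plugs undisturbed. Before entering the gate I'll check the pen's side edges from this close view.

```bash
python3 - <<'E'
from fit import *
s,p=wrist();b=blue(p["color"])
for v in(115,150,210,230,340,360):
    u=np.where(b[v])[0]; print(v,u.min(),u.max()+1,w2t(ray(p,[u.min()-.5,v],.006)),w2t(ray(p,[u.max()+.5,v],.006)))
for u in(300,330,340):
    v=np.where(b[:,u])[0];print(u,v.min(),v.max(),w2t(ray(p,[u,v.min()-.5],.006)))
E
```

```text
115 99 544 [-137.3  -96.1] [-137.8   94.8]
150 105 538 [-122.8  -95.9] [-123.3   94.8]
210 115 528 [-96.  -95.8] [-96.5  94.8]
230 118 524 [-86.5 -95.9] [-87.   94.6]
340 135 505 [-28.  -96.4] [-28.6  94.4]
360 345 346 [-16.5  12.2] [-16.5  12.7]
300 107 390 [-140.9   -9.6]
330 107 392 [-141.     3.2]
340 107 390 [-141.     7.5]
```

The pen's centre is 0.7 mm off in my frame, so I'll correct for that and push into the slot.

jog_arm(
  moves=[
    {"fingers":0.78,"slide":[-4,-0.7,0],"angular":[0,0,0]},
    {"fingers":0.78,"slide":[-9,-0.7,0],"angular":[0,0,0]},
    {"fingers":0.78,"slide":[-14,-0.7,0],"angular":[0,0,0]},
    {"fingers":0.78,"slide":[-19,-0.7,0],"angular":[0,0,0]},
    {"fingers":0.78,"slide":[-24,-0.7,0],"angular":[0,0,0]},
    {"fingers":0.78,"slide":[-29,-0.7,0],"angular":[0,0,0]},
    {"fingers":0.78,"slide":[-34,-0.7,0],"angular":[0,0,0]},
    {"fingers":0.78,"slide":[-39,-0.7,0],"angular":[0,0,0]},
    {"fingers":0.78,"slide":[-44,-0.7,0],"angular":[0,0,0]},
    {"fingers":0.78,"slide":[-49,-0.7,0],"angular":[0,0,0]},
  ],
)

```text
clock: 7.73
tcp_pos: [0.5571, -0.0331, 0.0278]
orientation: [0.0, 0.701, 0.713, -0.0]
wrist_force: [0.3, 1.2, 0.2]
finger_gap: 0.0189
grip_force: 0.3
```

```bash
python3 -c "
from look import *
from fit import *
s,p=wrist();b=blue(p['color'])
plan([(15,0),(91,-.7)],[91]*2,.0275)"
```

```text
wrist
   plug_1 0.94 [151.0, 168.0] [-65.4 -77.1]
   plug_1 0.75 [320.0, 330.0] [15.3 -1.3]
   plug_1 0.56 [497.0, 173.0] [-63.5  77.6]
   plug_black 0.67 [249.0, 67.0] [-106.6  -31.1]
   plug_black 0.46 [152.0, 165.0] [-66.6 -76.5]
side
   plug_1 0.76 [286.0, 229.0] [-61.5  86.8]
   plug_1 0.74 [380.0, 255.0] [-62.1 -72.8]
   plug_1 0.58 [354.0, 214.0] [17.3 -1.7]
   plug_black 0.58 [342.0, 269.0] [-111.6  -28.8]
[ 0.5571 -0.0324  0.0278] tray tcp [-8.6 -0.8] F [-0.4  0.4 -0.1] yaw 91.0 clk 8.08
(15, 0) 91 [-0.9, 0.7, 0.3] [-0.0, 0.0, -0.0]
(91, -0.7) 91 [-76.9, -0.2, 0.3] [-0.0, 0.0, -0.0]
```

jog_arm(
  moves=[
    {"fingers":0.78,"slide":[-6,0,0],"angular":[0,0,0]},
    {"fingers":0.78,"slide":[-14,0,0],"angular":[0,0,0]},
    {"fingers":0.78,"slide":[-22,0,0],"angular":[0,0,0]},
    {"fingers":0.78,"slide":[-30,0,0],"angular":[0,0,0]},
    {"fingers":0.78,"slide":[-39,0,0],"angular":[0,0,0]},
    {"fingers":0.78,"slide":[-48,0,0],"angular":[0,0,0]},
    {"fingers":0.78,"slide":[-57,0,0],"angular":[0,0,0]},
    {"fingers":0.78,"slide":[-65,0,0],"angular":[0,0,0]},
    {"fingers":0.78,"slide":[-71,0,0],"angular":[0,0,0]},
    {"fingers":0.78,"slide":[-75,0,0],"angular":[0,0,0]},
  ],
)

```text
clock: 8.92
tcp_pos: [0.5584, -0.1086, 0.0278]
orientation: [0.0, 0.702, 0.713, -0.0]
wrist_force: [-0.1, 1.0, -0.7]
finger_gap: 0.019
grip_force: 0.3
```

jog_arm(
  moves=[
    {"fingers":0.78,"slide":[0,0,0],"angular":[0,0,0]},
    {"fingers":0.78,"slide":[0,0,0],"angular":[0,0,0]},
    {"fingers":0.78,"slide":[4,0,0],"angular":[0,0,0]},
    {"fingers":0.78,"slide":[10,0,-10],"angular":[0,0,0]},
    {"fingers":0.78,"slide":[20,0,-40],"angular":[0,0,0]},
    {"fingers":0.78,"slide":[50,0,-65],"angular":[0,0,0]},
    {"fingers":0.78,"slide":[85,0,-80],"angular":[0,0,0]},
    {"fingers":0.78,"slide":[120,0,-80],"angular":[0,0,0]},
    {"fingers":0.78,"slide":[130,0,-80],"angular":[0,0,0]},
  ],
)

```text
clock: 9.67
tcp_pos: [0.5565, 0.0272, 0.1102]
orientation: [0.001, 0.7, 0.715, 0.002]
wrist_force: [-0.5, -0.4, -0.1]
finger_gap: 0.0188
grip_force: 0.0
```

```bash
python3 -c "
from look import *
s=get_state()
plan([(-64.5,76.5)],[18.3],.07,d=30)
plan([(-65,-76.5)],[161.7],.07,d=30)"
```

```text
wrist
   plug_1 0.89 [428.0, 248.0] [-64.   78.2]
   plug_1 0.87 [218.0, 244.0] [-65.7 -75.6]
   plug_black 0.66 [275.0, 190.0] [-105.7  -32.5]
side
   plug_1 0.82 [366.0, 189.0] [89.   2.4]
   plug_1 0.69 [382.0, 256.0] [-62.5 -75.8]
   plug_black 0.86 [342.0, 267.0] [-107.5  -27.6]
[0.556  0.0218 0.1075] tray tcp [-62.8  -1.1] F [-0.1 -0.9 -0.1] yaw 90.9 clk 9.97
(-64.5, 76.5) 18.3 [10.6, 106.2, 37.5] [-0.0, 0.0, 72.6]
[0.556  0.0218 0.1075] tray tcp [-62.8  -1.1] F [-0.1 -0.9 -0.1] yaw 90.9 clk 9.97
(-65, -76.5) 161.7 [12.2, -103.7, 37.6] [-0.0, -0.0, -70.8]
```

View pics/last_w.png

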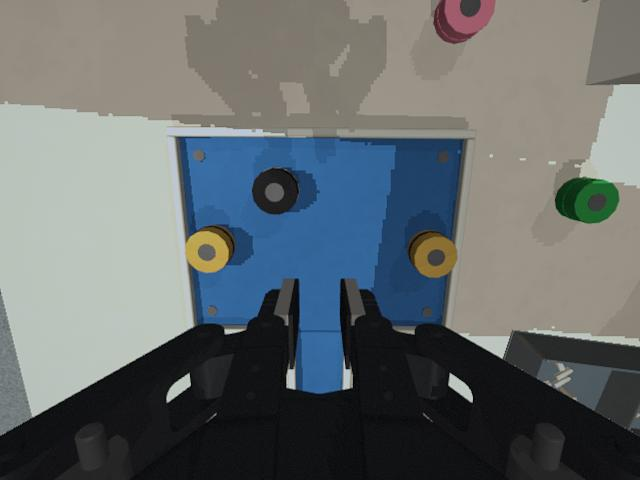

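B is in the slot at x≈89. The other two brass plugs, at (210,250) and (433,252), still wait, and black is at (275,190). Plug A is next.

jog_arm(
  moves=[
    {"fingers":0.78,"slide":[1,10,0],"angular":[0,0,6.8]},
    {"fingers":0.78,"slide":[2,22,0],"angular":[0,0,13.6]},
    {"fingers":0.78,"slide":[3,34,0],"angular":[0,0,20.4]},
    {"fingers":0.78,"slide":[4,46,0],"angular":[0,0,27.2]},
    {"fingers":0.78,"slide":[5,58,5],"angular":[0,0,34]},
    {"fingers":0.78,"slide":[6,70,10],"angular":[0,0,40.8]},
    {"fingers":0.78,"slide":[7,82,15],"angular":[0,0,47.6]},
    {"fingers":0.78,"slide":[8,94,20],"angular":[0,0,54.4]},
    {"fingers":0.78,"slide":[9,103,30],"angular":[0,0,61.2]},
    {"fingers":0.78,"slide":[10,108,38],"angular":[0,0,68]},
  ],
)

```text
clock: 10.8
tcp_pos: [0.6651, 0.0324, 0.0687]
orientation: [0.0, 0.981, 0.195, -0.0]
wrist_force: [-0.2, -0.2, 0.6]
finger_gap: 0.0185
grip_force: 0.0
```

jog_arm(
  moves=[
    {"fingers":0.78,"slide":[0,0,5],"angular":[0,0,4.6]},
    {"fingers":0.78,"slide":[0,0,15],"angular":[0,0,4.6]},
    {"fingers":0.78,"slide":[0,0,22],"angular":[0,0,4.6]},
    {"fingers":0.78,"slide":[0,0,25],"angular":[0,0,4.6]},
    {"fingers":0.78,"slide":[0,0,25],"angular":[0,0,4.6]},
    {"fingers":0.78,"slide":[0,0,25],"angular":[0,0,4.6]},
  ],
)

```text
clock: 11.3
tcp_pos: [0.6638, 0.0339, 0.0446]
orientation: [0.0, 0.987, 0.16, -0.0]
wrist_force: [-0.7, -0.2, 0.7]
finger_gap: 0.0188
grip_force: 0.0
```

```bash
python3 -c "
from look import *
plan([(-64.5,76.5),(-58,51.5),(-50,27),(-42,12)],[18.3,18.3,19,38],.0275)"
```

```text
wrist
   plug_1 0.79 [320.0, 325.0] [-63.6  77.4]
side
   plug_1 0.72 [288.0, 227.0] [-56.3  85.9]
   plug_1 0.72 [366.0, 185.0] [99.2  5.3]
   plug_1 0.6 [380.0, 255.0] [-62.2 -72.5]
   plug_black 0.57 [341.0, 267.0] [-109.7  -26.8]
[0.6643 0.0343 0.0454] tray tcp [-73.8 107.4] F [ 0.5 -0.5  1.3] yaw 18.4 clk 11.6
(-64.5, 76.5) 18.3 [-9.6, -0.4, 17.9] [0.0, -0.0, 0.1]
(-58, 51.5) 18.3 [-35.4, -1.8, 17.8] [0.0, -0.0, 0.1]
(-50, 27) 19 [-61.2, -1.8, 17.8] [0.0, -0.0, -0.6]
(-42, 12) 38 [-79.2, -6.1, 17.8] [0.0, -0.0, -19.6]
```

jog_arm(
  moves=[
    {"fingers":0.78,"slide":[0,0,10],"angular":[0,0,0]},
    {"fingers":0.78,"slide":[-1,0,17.5],"angular":[0,0,0]},
    {"fingers":0.78,"slide":[-4,0,17.5],"angular":[0,0,0]},
    {"fingers":0.78,"slide":[-8,0,17.5],"angular":[0,0,0]},
    {"fingers":0.78,"slide":[-13,-0.6,17.5],"angular":[0,0,0]},
    {"fingers":0.78,"slide":[-20,-1.6,17.5],"angular":[0,0,0]},
    {"fingers":0.78,"slide":[-28,-2.8,17.5],"angular":[0,0,0]},
    {"fingers":0.78,"slide":[-36,-4,17.5],"angular":[0,0,0]},
    {"fingers":0.78,"slide":[-44,-5.2,17.5],"angular":[0,0,0]},
    {"fingers":0.78,"slide":[-49,-6,17.5],"angular":[0,0,0]},
  ],
)

```text
clock: 12.43
tcp_pos: [0.6141, 0.0244, 0.0274]
orientation: [-0.0, 0.987, 0.159, -0.0]
wrist_force: [-0.6, -0.1, -0.0]
finger_gap: 0.0186
grip_force: 0.2
```

```bash
cat >> path.py <<'E'
def arc(c0,phi0,h0,R,n,yend=-0.7,sgn=1,ext=6):
    "straight from c0 along phi0 (deg, tray, sgn*-), then arc to phi=0; heading not beyond h0"
    import math
    cs=[];ys=[];c=np.array(c0,float);f=math.radians(phi0)
    y1=yend+math.copysign(R*(1-math.cos(f)),-f)
    while (c[1]-y1)*math.copysign(1,-f)>0.5:
        L=min(6,abs((c[1]-y1)/math.sin(f)));c=c+L*np.array([math.cos(f),math.sin(f)]);cs.append(c.copy());ys.append(f)
    for k in range(1,n+1):
        g=f*(1-(k-.5)/n);c=c+R*abs(f)/n*np.array([math.cos(g),math.sin(g)]);cs.append(c.copy());ys.append(f*(1-k/n))
    cs.append(c+np.array([ext,0]));ys.append(0)
    return [tuple(np.round(x,1).tolist()) for x in cs],[round(90.8+max(-abs(h0),min(abs(h0),math.degrees(a))),1) for a in ys]
E
python3 -c "
from look import *
s=get_state();t=np.radians(18.4)
T=w2t(s['tcp_pos'][:2]-.0227*np.array([np.cos(t),np.sin(t)]));print('plug by tool',T)
plan(*arc(T,-82,72.5,32,13),.0275)"
```

```text
wrist
   plug_1 0.89 [319.0, 326.0] [-58.1  36. ]
side
   plug_1 0.75 [385.0, 254.0] [-56.6 -78.1]
   plug_1 0.74 [368.0, 191.0] [84.6 -3. ]
   plug_black 0.68 [342.0, 267.0] [-108.7  -28.2]
plug by tool [-57.8  37.4]
[0.6161 0.0245 0.0275] tray tcp [-64.7  59. ] F [-1.4 -0.5  0.3] yaw 18.4 clk 12.73
(-57.0, 31.5) 18.3 [-5.9, -1.0, -0.0] [0.0, -0.0, 0.1]
(-56.3, 26.8) 18.3 [-10.6, -1.7, -0.0] [0.0, -0.0, 0.1]
(-55.6, 23.4) 18.3 [-14.0, -2.1, -0.0] [0.0, -0.0, 0.1]
(-54.6, 20.0) 21.4 [-17.6, -3.4, -0.0] [0.0, -0.0, -3.0]
(-53.2, 16.8) 27.7 [-21.3, -5.5, -0.1] [0.0, -0.0, -9.3]
(-51.4, 13.8) 34.0 [-25.3, -7.1, -0.1] [0.0, -0.0, -15.6]
(-49.3, 10.9) 40.3 [-29.5, -8.3, -0.1] [0.0, -0.0, -21.9]
(-46.9, 8.3) 46.6 [-33.7, -9.1, -0.1] [0.0, -0.0, -28.2]
(-44.3, 6.0) 53.0 [-38.0, -9.5, -0.1] [0.0, -0.0, -34.6]
(-41.4, 4.0) 59.3 [-42.3, -9.3, -0.1] [0.0, -0.0, -40.9]
(-38.3, 2.3) 65.6 [-46.6, -8.6, -0.1] [0.0, -0.0, -47.2]
(-35.0, 1.0) 71.9 [-50.8, -7.4, -0.1] [0.0, -0.0, -53.5]
(-31.6, 0.1) 78.2 [-54.8, -5.8, -0.1] [0.0, -0.0, -59.8]
(-28.1, -0.5) 84.5 [-58.6, -3.8, -0.1] [0.0, -0.0, -66.1]
(-24.6, -0.7) 90.8 [-62.2, -1.4, -0.1] [0.0, -0.0, -72.4]
(-18.6, -0.7) 90.8 [-64.0, 4.3, -0.1] [0.0, -0.0, -72.4]
```

jog_arm(
  moves=[
    {"fingers":0.78,"slide":[-5,-1,0],"angular":[0,0,0]},
    {"fingers":0.78,"slide":[-10,-1.7,0],"angular":[0,0,0]},
    {"fingers":0.78,"slide":[-14,-2.1,0],"angular":[0,0,0]},
    {"fingers":0.78,"slide":[-17.6,-3.4,0],"angular":[0,0,-3]},
    {"fingers":0.78,"slide":[-21.3,-5.5,0],"angular":[0,0,-9.3]},
    {"fingers":0.78,"slide":[-25.3,-7.1,0],"angular":[0,0,-15.6]},
    {"fingers":0.78,"slide":[-29.5,-8.3,0],"angular":[0,0,-21.9]},
    {"fingers":0.78,"slide":[-33.7,-9.1,0],"angular":[0,0,-28.2]},
    {"fingers":0.78,"slide":[-38,-9.5,0],"angular":[0,0,-34.6]},
    {"fingers":0.78,"slide":[-38,-9.5,0],"angular":[0,0,-34.6]},
  ],
)

```text
clock: 13.57
tcp_pos: [0.5753, 0.0216, 0.0272]
orientation: [-0.0, 0.895, 0.447, -0.0]
wrist_force: [-0.4, 0.7, 0.3]
finger_gap: 0.0189
grip_force: 0.1
```

```bash
python3 -c "
from look import *
plan([(-41.4,4),(-38.3,2.3),(-35,1),(-31.6,.1),(-28.1,-.5),(-24.6,-.7),(-19,-.7),(-13,-.7)],[59.3,65.6,71.9,78.2,84.5,90.8,90.8,90.8],.0275)"
```

```text
wrist
   plug_1 0.63 [319.0, 329.0] [-44.3   3.3]
   plug_1 0.6 [177.0, 382.0] [-65.6 -75.8]
   plug_black 0.85 [183.0, 278.0] [-107.   -31.8]
side
   plug_1 0.6 [380.0, 254.0] [-60.3 -71.2]
   plug_1 0.58 [368.0, 189.0] [90.8 -2.1]
   plug_1 0.44 [337.0, 231.0] [-34.5   9.2]
   plug_black 0.95 [340.0, 266.0] [-107.3  -23.8]
[0.5766 0.0215 0.0272] tray tcp [-62.3  19.6] F [-0.2  0.5 -0.6] yaw 52.9 clk 13.87
(-41.4, 4) 59.3 [-3.5, -2.0, -0.3] [0.0, 0.0, -6.4]
(-38.3, 2.3) 65.6 [-7.4, -3.9, -0.3] [0.0, 0.0, -12.7]
(-35, 1) 71.9 [-11.4, -5.3, -0.3] [0.0, 0.0, -19.0]
(-31.6, 0.1) 78.2 [-15.6, -6.2, -0.3] [-0.0, 0.0, -25.3]
(-28.1, -0.5) 84.5 [-19.9, -6.7, -0.3] [-0.0, 0.0, -31.6]
(-24.6, -0.7) 90.8 [-24.2, -6.8, -0.3] [-0.0, 0.0, -37.9]
(-19, -0.7) 90.8 [-28.7, -3.3, -0.3] [-0.0, 0.0, -37.9]
(-13, -0.7) 90.8 [-33.4, 0.4, -0.3] [-0.0, 0.0, -37.9]
```

jog_arm(
  moves=[
    {"fingers":0.78,"slide":[-3.5,-2,0],"angular":[0,0,-6.4]},
    {"fingers":0.78,"slide":[-7.4,-3.9,0],"angular":[0,0,-12.7]},
    {"fingers":0.78,"slide":[-11.4,-5.3,0],"angular":[0,0,-19]},
    {"fingers":0.78,"slide":[-15.6,-6.2,0],"angular":[0,0,-25.3]},
    {"fingers":0.78,"slide":[-19.9,-6.7,0],"angular":[0,0,-31.6]},
    {"fingers":0.78,"slide":[-24.2,-6.8,0],"angular":[0,0,-37.9]},
    {"fingers":0.78,"slide":[-24.2,-6.8,0],"angular":[0,0,-37.9]},
    {"fingers":0.78,"slide":[-24.2,-6.8,0],"angular":[0,0,-37.9]},
  ],
)

```text
clock: 14.53
tcp_pos: [0.5566, 0.0063, 0.0272]
orientation: [0.0, 0.703, 0.711, -0.0]
wrist_force: [-0.4, 1.1, 0.0]
finger_gap: 0.0187
grip_force: 0.0
```

```bash
python3 -c "
from look import *
plan([(-20,-.7),(58,-.7)],[90.8,90.8],.0275)"
```

```text
wrist
   plug_1 0.89 [165.0, 250.0] [-66.7 -75.2]
   plug_1 0.57 [319.0, 330.0] [-24.2  -2.1]
   plug_black 0.71 [254.0, 164.0] [-107.   -30.6]
side
   plug_1 0.94 [380.0, 255.0] [-61.2 -72. ]
   plug_1 0.65 [404.0, 209.0] [ 59.4 -76. ]
   plug_1 0.53 [342.0, 227.0] [-22.1   4.8]
   plug_1 0.43 [367.0, 188.0] [91.1  1. ]
   plug_black 0.89 [341.0, 267.0] [-109.4  -25.9]
[0.5567 0.0065 0.0272] tray tcp [-47.5  -0.6] F [ 0.9  0.6 -0.7] yaw 90.8 clk 14.83
(-20, -0.7) 90.8 [-4.8, -0.1, -0.3] [0.0, 0.0, 0.0]
(58, -0.7) 90.8 [-82.8, -0.1, -0.3] [0.0, 0.0, 0.0]
```

jog_arm(
  moves=[
    {"fingers":0.78,"slide":[-3,0,0],"angular":[0,0,0]},
    {"fingers":0.78,"slide":[-7,0,0],"angular":[0,0,0]},
    {"fingers":0.78,"slide":[-12,0,0],"angular":[0,0,0]},
    {"fingers":0.78,"slide":[-17,0,0],"angular":[0,0,0]},
    {"fingers":0.78,"slide":[-22,0,0],"angular":[0,0,0]},
    {"fingers":0.78,"slide":[-27,0,0],"angular":[0,0,0]},
    {"fingers":0.78,"slide":[-32,0,0],"angular":[0,0,0]},
    {"fingers":0.78,"slide":[-37,0,0],"angular":[0,0,0]},
    {"fingers":0.78,"slide":[-42,0,0],"angular":[0,0,0]},
    {"fingers":0.78,"slide":[-47,0,0],"angular":[0,0,0]},
  ],
)

```text
clock: 15.67
tcp_pos: [0.5573, -0.0412, 0.0273]
orientation: [0.0, 0.702, 0.712, -0.0]
wrist_force: [0.6, -0.1, 0.9]
finger_gap: 0.0193
grip_force: 0.2
```

jog_arm(
  moves=[
    {"fingers":0.78,"slide":[-5,0,0],"angular":[0,0,0]},
    {"fingers":0.78,"slide":[-11,0,0],"angular":[0,0,0]},
    {"fingers":0.78,"slide":[-17,0,0],"angular":[0,0,0]},
    {"fingers":0.78,"slide":[-23,0,0],"angular":[0,0,0]},
    {"fingers":0.78,"slide":[-28,0,0],"angular":[0,0,0]},
    {"fingers":0.78,"slide":[-32,0,0],"angular":[0,0,0]},
    {"fingers":0.78,"slide":[-34,0,0],"angular":[0,0,0]},
    {"fingers":0.78,"slide":[-34,0,0],"angular":[0,0,0]},
    {"fingers":0.78,"slide":[-34,0,0],"angular":[0,0,0]},
  ],
)

```text
clock: 16.42
tcp_pos: [0.5578, -0.0748, 0.0273]
orientation: [0.0, 0.702, 0.712, -0.0]
wrist_force: [-0.3, -0.7, 0.6]
finger_gap: 0.019
grip_force: 0.0
```

```bash
python3 -c "
from look import *
plan([(58,-.7)],[90.8],.0275)"
```

```text
wrist
   plug_1 0.89 [319.0, 330.0] [57.1 -1.8]
   plug_1 0.86 [319.0, 387.0] [91.3 -1.8]
   plug_1 0.74 [138.0, 63.0] [-66.3 -76.2]
side
   plug_1 0.72 [382.0, 254.0] [-57.5 -74.7]
   plug_1 0.52 [358.0, 199.0] [57.3  5.8]
   plug_1 0.45 [368.0, 192.0] [83.2 -4.2]
   plug_black 0.75 [342.0, 268.0] [-110.   -27.1]
[ 0.5578 -0.0744  0.0273] tray tcp [33.4 -0.7] F [ 0.9 -0.4  0.5] yaw 90.9 clk 16.72
(58, -0.7) 90.8 [-1.9, 0.0, -0.2] [0.0, 0.0, 0.1]
```

Two plugs are in, at x≈57 and 91. Plug C is next.

jog_arm(
  moves=[
    {"fingers":0.78,"slide":[5,0,0],"angular":[0,0,0]},
    {"fingers":0.78,"slide":[12,0,-10],"angular":[0,0,0]},
    {"fingers":0.78,"slide":[24,0,-40],"angular":[0,0,0]},
    {"fingers":0.78,"slide":[50,0,-65],"angular":[0,0,0]},
    {"fingers":0.78,"slide":[80,-10,-75],"angular":[0,0,-6.8]},
    {"fingers":0.78,"slide":[96,-25,-75],"angular":[0,0,-13.6]},
    {"fingers":0.78,"slide":[100,-40,-75],"angular":[0,0,-20.4]},
    {"fingers":0.78,"slide":[104,-55,-75],"angular":[0,0,-27.2]},
    {"fingers":0.78,"slide":[106,-70,-75],"angular":[0,0,-34]},
    {"fingers":0.78,"slide":[107,-85,-75],"angular":[0,0,-40.8]},
  ],
)

```text
clock: 17.55
tcp_pos: [0.4704, 0.0322, 0.1031]
orientation: [0.0, 0.406, 0.914, 0.0]
wrist_force: [-0.2, -0.5, 0.4]
finger_gap: 0.0187
grip_force: 0.0
```

```bash
python3 -c "
from look import *
plan([(-66,-76)],[161.7],.06,d=31)"
```

```text
wrist
   plug_1 0.7 [323.0, 262.0] [-66.3 -77.3]
   plug_black 0.84 [405.0, 261.0] [-105.6  -33.1]
side
   plug_1 0.73 [384.0, 257.0] [-64.8 -79.5]
   plug_1 0.56 [370.0, 191.0] [87.2 -5.7]
   plug_1 0.47 [359.0, 197.0] [62.1  5.1]
   plug_black 0.79 [346.0, 266.0] [-103.5  -31.7]
[0.4724 0.0312 0.1029] tray tcp [-73.4 -84.5] F [-0.5  0.6 -0.4] yaw 131.6 clk 17.85
(-66, -76) 161.7 [15.7, -14.0, 42.9] [0.0, 0.1, -30.1]
```

jog_arm(
  moves=[
    {"fingers":0.78,"slide":[6,-5,0],"angular":[0,0,-6.8]},
    {"fingers":0.78,"slide":[12,-10,0],"angular":[0,0,-13.6]},
    {"fingers":0.78,"slide":[16,-14,10],"angular":[0,0,-20.4]},
    {"fingers":0.78,"slide":[16,-14,25],"angular":[0,0,-27.2]},
    {"fingers":0.78,"slide":[16,-14,45],"angular":[0,0,-30]},
    {"fingers":0.78,"slide":[16,-14,58],"angular":[0,0,-30]},
    {"fingers":0.78,"slide":[16,-14,58],"angular":[0,0,-30]},
    {"fingers":0.78,"slide":[16,-14,58],"angular":[0,0,-30]},
  ],
)

```text
clock: 18.52
tcp_pos: [0.4502, 0.0337, 0.0439]
orientation: [-0.001, 0.16, 0.987, -0.0]
wrist_force: [0.6, -0.0, -0.8]
finger_gap: 0.019
grip_force: 0.0
```

```bash
python3 -c "
from look import *
plan([(-66,-76.5),(-59,-34)],[161.7]*2,.0275)"
```

```text
wrist
   plug_1 0.79 [321.0, 329.0] [-66.1 -77.2]
side
   plug_1 0.85 [358.0, 195.0] [66.6  8.5]
   plug_1 0.71 [366.0, 191.0] [83.9 -0.5]
   plug_1 0.68 [381.0, 253.0] [-57.2 -71.8]
   plug_black 0.93 [342.0, 268.0] [-110.9  -28.4]
[0.451  0.0337 0.0451] tray tcp [ -76.2 -105.9] F [ 0.  -0.6  0. ] yaw 161.6 clk 18.82
(-66, -76.5) 161.7 [-8.4, 0.0, 17.6] [0.0, 0.1, -0.1]
(-59, -34) 161.7 [-50.9, 7.4, 17.7] [0.0, 0.1, -0.1]
```

jog_arm(
  moves=[
    {"fingers":0.78,"slide":[0,0,10],"angular":[0,0,0]},
    {"fingers":0.78,"slide":[-1,0,17.5],"angular":[0,0,0]},
    {"fingers":0.78,"slide":[-4,0,17.5],"angular":[0,0,0]},
    {"fingers":0.78,"slide":[-8,0.3,17.5],"angular":[0,0,0]},
    {"fingers":0.78,"slide":[-13,1,17.5],"angular":[0,0,0]},
    {"fingers":0.78,"slide":[-20,2,17.5],"angular":[0,0,0]},
    {"fingers":0.78,"slide":[-28,3.4,17.5],"angular":[0,0,0]},
    {"fingers":0.78,"slide":[-36,4.8,17.5],"angular":[0,0,0]},
    {"fingers":0.78,"slide":[-43,6,17.5],"angular":[0,0,0]},
    {"fingers":0.78,"slide":[-47,6.7,17.5],"angular":[0,0,0]},
  ],
)

```text
clock: 19.65
tcp_pos: [0.4985, 0.025, 0.0269]
orientation: [0.001, 0.16, 0.987, -0.0]
wrist_force: [-0.7, -0.2, 1.0]
finger_gap: 0.0186
grip_force: 0.2
```

```bash
python3 -c "
from look import *
s=get_state();t=np.radians(161.6)
T=w2t(s['tcp_pos'][:2]-.0227*np.array([np.cos(t),np.sin(t)]));print('plug by tool',T)
plan(*arc(T,82,70.9,32,13),.0275)"
```

```text
wrist
   plug_1 0.62 [319.0, 330.0] [-59.2 -38.1]
   plug_black 0.87 [414.0, 315.0] [-107.   -30.4]
side
   plug_1 0.45 [360.0, 245.0] [-51.6 -36.3]
   plug_1 0.44 [357.0, 200.0] [54.5  6.8]
   plug_black 0.88 [344.0, 266.0] [-106.5  -29. ]
plug by tool [-59.8 -39.3]
[0.4963 0.0254 0.0267] tray tcp [-67.3 -60.7] F [-0.2  0.6  0.5] yaw 161.7 clk 19.95
(-59.0, -33.4) 161.7 [-5.8, 1.1, -0.9] [-0.0, -0.0, -0.0]
(-58.2, -28.2) 161.7 [-11.0, 2.1, -0.9] [-0.0, -0.0, -0.0]
(-57.6, -24.8) 161.7 [-14.4, 2.6, -0.9] [-0.0, -0.0, -0.0]
(-56.5, -21.4) 160.2 [-18.0, 3.3, -0.9] [-0.0, -0.0, 1.5]
(-55.1, -18.2) 153.9 [-21.7, 5.5, -0.9] [-0.0, -0.0, 7.8]
(-53.3, -15.2) 147.6 [-25.5, 7.2, -0.9] [-0.0, -0.0, 14.1]
(-51.2, -12.3) 141.3 [-29.7, 8.6, -0.9] [-0.0, -0.0, 20.4]
(-48.8, -9.7) 135.0 [-34.0, 9.5, -0.9] [-0.0, -0.0, 26.7]
(-46.2, -7.4) 128.6 [-38.2, 10.0, -0.9] [-0.0, -0.0, 33.1]
(-43.3, -5.4) 122.3 [-42.6, 9.9, -0.9] [-0.0, -0.0, 39.4]
(-40.2, -3.7) 116.0 [-46.9, 9.4, -0.9] [-0.0, -0.0, 45.7]
(-36.9, -2.4) 109.7 [-51.1, 8.3, -0.9] [-0.0, -0.0, 52.0]
(-33.5, -1.5) 103.4 [-55.1, 6.8, -0.9] [-0.0, -0.0, 58.3]
(-30.1, -0.9) 97.1 [-58.9, 5.0, -0.9] [-0.0, -0.0, 64.6]
(-26.5, -0.7) 90.8 [-62.6, 2.6, -0.9] [-0.0, -0.0, 70.9]
(-20.5, -0.7) 90.8 [-64.6, -3.0, -0.9] [-0.0, -0.0, 70.9]
```

jog_arm(
  moves=[
    {"fingers":0.78,"slide":[-5,1,-0.7],"angular":[0,0,0]},
    {"fingers":0.78,"slide":[-10,1.9,-0.7],"angular":[0,0,0]},
    {"fingers":0.78,"slide":[-14.4,2.6,-0.7],"angular":[0,0,0]},
    {"fingers":0.78,"slide":[-18,3.3,-0.7],"angular":[0,0,1.5]},
    {"fingers":0.78,"slide":[-21.7,5.5,-0.7],"angular":[0,0,7.8]},
    {"fingers":0.78,"slide":[-25.5,7.2,-0.7],"angular":[0,0,14.1]},
    {"fingers":0.78,"slide":[-29.7,8.6,-0.7],"angular":[0,0,20.4]},
    {"fingers":0.78,"slide":[-34,9.5,-0.7],"angular":[0,0,26.7]},
    {"fingers":0.78,"slide":[-38.2,10,-0.7],"angular":[0,0,33.1]},
    {"fingers":0.78,"slide":[-38.2,10,-0.7],"angular":[0,0,33.1]},
  ],
)

```text
clock: 20.78
tcp_pos: [0.5377, 0.0225, 0.0276]
orientation: [0.001, 0.435, 0.9, 0.0]
wrist_force: [0.3, -0.6, 0.6]
finger_gap: 0.0192
grip_force: 0.0
```

```bash
python3 -c "
from look import *
plan([(-43.3,-5.4),(-40.2,-3.7),(-36.9,-2.4),(-33.5,-1.5),(-30.1,-.9),(-26.5,-.7),(-20,-.7)],[122.3,116,109.7,103.4,97.1,90.8,90.8],.0275)"
```

```text
wrist
   plug_1 0.75 [320.0, 330.0] [-45.3  -5.9]
   plug_black 0.85 [358.0, 206.0] [-106.9  -31.2]
   plug_black 0.35 [321.0, 330.0] [-45.7  -5.5]
side
   plug_1 0.72 [344.0, 236.0] [-41.  -5.]
   plug_1 0.45 [372.0, 178.0] [124.4   1.2]
   plug_black 0.84 [343.0, 266.0] [-106.7  -28.1]
[0.536  0.0228 0.0275] tray tcp [-64.1 -21.1] F [-0.3 -0.4 -0.5] yaw 128.6 clk 21.08
(-43.3, -5.4) 122.3 [-3.5, 2.1, -0.0] [-0.0, -0.0, 6.3]
(-40.2, -3.7) 116 [-7.4, 4.0, -0.0] [-0.0, -0.0, 12.6]
(-36.9, -2.4) 109.7 [-11.5, 5.4, -0.0] [-0.0, -0.0, 18.9]
(-33.5, -1.5) 103.4 [-15.6, 6.4, -0.0] [-0.0, 0.0, 25.2]
(-30.1, -0.9) 97.1 [-19.9, 7.0, -0.0] [-0.0, 0.0, 31.5]
(-26.5, -0.7) 90.8 [-24.3, 7.0, -0.0] [-0.0, 0.0, 37.8]
(-20, -0.7) 90.8 [-29.4, 3.0, -0.0] [-0.0, 0.0, 37.8]
```

jog_arm(
  moves=[
    {"fingers":0.78,"slide":[-3.5,2.1,0],"angular":[0,0,6.3]},
    {"fingers":0.78,"slide":[-7.4,4,0],"angular":[0,0,12.6]},
    {"fingers":0.78,"slide":[-11.5,5.4,0],"angular":[0,0,18.9]},
    {"fingers":0.78,"slide":[-15.6,6.4,0],"angular":[0,0,25.2]},
    {"fingers":0.78,"slide":[-19.9,7,0],"angular":[0,0,31.5]},
    {"fingers":0.78,"slide":[-24.3,7,0],"angular":[0,0,37.8]},
    {"fingers":0.78,"slide":[-24.3,7,0],"angular":[0,0,37.8]},
    {"fingers":0.78,"slide":[-24.3,7,0],"angular":[0,0,37.8]},
  ],
)

```text
clock: 21.75
tcp_pos: [0.5567, 0.0081, 0.0275]
orientation: [0.0, 0.701, 0.713, -0.0]
wrist_force: [0.2, -0.4, 0.6]
finger_gap: 0.0185
grip_force: 0.0
```

```bash
python3 -c "
from look import *
plan([(-20,-.7),(24,-.7)],[90.8,90.8],.0275)"
```

```text
wrist
   plug_1 0.67 [320.0, 329.0] [-26.5  -1.1]
   plug_black 0.55 [254.0, 167.0] [-107.   -30.9]
side
   plug_1 0.55 [357.0, 198.0] [59.5  7.8]
   plug_1 0.49 [368.0, 188.0] [93.3 -1.2]
   plug_1 0.46 [343.0, 228.0] [-24.1   2.6]
   plug_black 0.69 [343.0, 266.0] [-105.8  -28.4]
[0.5566 0.0083 0.0275] tray tcp [-49.3  -0.6] F [ 0.2 -0.1 -0.3] yaw 90.8 clk 22.05
(-20, -0.7) 90.8 [-6.6, -0.0, -0.0] [-0.0, 0.0, 0.0]
(24, -0.7) 90.8 [-50.6, -0.0, 0.0] [-0.0, 0.0, 0.0]
```

jog_arm(
  moves=[
    {"fingers":0.78,"slide":[-4,0,0],"angular":[0,0,0]},
    {"fingers":0.78,"slide":[-9,0,0],"angular":[0,0,0]},
    {"fingers":0.78,"slide":[-14,0,0],"angular":[0,0,0]},
    {"fingers":0.78,"slide":[-20,0,0],"angular":[0,0,0]},
    {"fingers":0.78,"slide":[-26,0,0],"angular":[0,0,0]},
    {"fingers":0.78,"slide":[-32,0,0],"angular":[0,0,0]},
    {"fingers":0.78,"slide":[-38,0,0],"angular":[0,0,0]},
    {"fingers":0.78,"slide":[-43,0,0],"angular":[0,0,0]},
    {"fingers":0.78,"slide":[-47,0,0],"angular":[0,0,0]},
    {"fingers":0.78,"slide":[-49.5,0,0],"angular":[0,0,0]},
  ],
)

```text
clock: 22.88
tcp_pos: [0.5575, -0.0421, 0.0275]
orientation: [0.0, 0.703, 0.712, -0.0]
wrist_force: [0.8, 0.8, 0.7]
finger_gap: 0.019
grip_force: 0.2
```

jog_arm(
  moves=[
    {"fingers":0.78,"slide":[0,0,0],"angular":[0,0,0]},
    {"fingers":0.78,"slide":[0,0,0],"angular":[0,0,0]},
    {"fingers":0.78,"slide":[5,0,0],"angular":[0,0,0]},
    {"fingers":0.78,"slide":[12,0,-12],"angular":[0,0,0]},
    {"fingers":0.78,"slide":[24,0,-45],"angular":[0,0,0]},
    {"fingers":0.78,"slide":[24,0,-85],"angular":[0,0,0]},
    {"fingers":0.78,"slide":[24,0,-125],"angular":[0,0,0]},
    {"fingers":0.78,"slide":[44,0,-160],"angular":[0,0,0]},
    {"fingers":0.78,"slide":[64,0,-170],"angular":[0,0,0]},
    {"fingers":0.78,"slide":[64,0,-170],"angular":[0,0,0]},
  ],
)

```text
clock: 23.72
tcp_pos: [0.5587, 0.0256, 0.202]
orientation: [0.003, 0.701, 0.713, 0.003]
wrist_force: [0.4, -0.1, -0.4]
finger_gap: 0.0188
grip_force: 0.0
```

```bash
python3 -c "
from look import *
p=read_camera('top');print('top');plugs(p)
print(get_state()['clock'])"
```

```text
wrist
   plug_1 0.82 [315.0, 326.0] [55.4 -2.3]
   plug_1 0.82 [317.0, 359.0] [96.5 -0.3]
   plug_1 0.77 [319.0, 301.0] [25.8  1.6]
   plug_black 0.8 [284.0, 173.0] [-108.3  -32.3]
side
   plug_1 0.76 [354.0, 208.0] [31.   3.4]
   plug_1 0.75 [358.0, 200.0] [55.   3.9]
   plug_1 0.67 [369.0, 193.0] [80.9 -6.1]
   plug_black 0.81 [344.0, 268.0] [-110.6  -30.8]
top
24.1667
```

View pics/last_w.png

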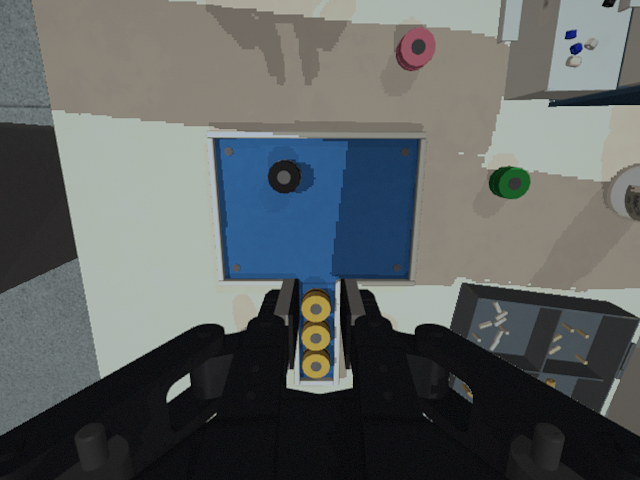

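View pics/last_side.png

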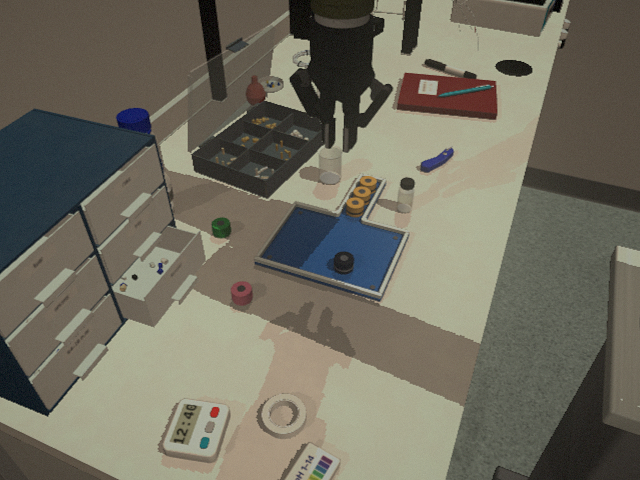

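Both views show the three brass plugs in the slot. They are at (316,307), (316,338) and (316,365) in the wrist view, about 24, 57 and 91 mm past the gate. Black is in the pen at (284,176), and the beaker and vial stand in place.

```bash
python3 -c "
from workcell import *
print(hand_in())"
```

```text
the job is handed in; nothing more can be done
None
```

The job is handed in, with no verdict returned: the last pictures show all three brass plugs in the slot, about 24, 57 and 91 mm past the gate, pushed in one at a time, the black plug still in the pen, and the beaker and vial where they stood.

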